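# Find the flat of a shaft in the spin fixture, bring it up and lock the strap

## Robot

A 6-joint arm with a two-finger parallel gripper is mounted at the origin on a cart in front of the work surface, level with it; the furniture and walls round the work are solid. World frame = base frame: x ahead of the robot, y to its left, z up, the work surface at z = 0. Lengths are in m, angles in rad, forces in N, time in s.
With the tool pointing down it reaches from about 0.25 to 0.775 m from the base axis. Payload 4 kg.
Tool frame: the origin (TCP) lies on the mounting face of the last link; the fingertips stand 173 mm ahead of it and the grasp point (between the pads) lies 155 mm ahead of it; z points along the fingers, y is the line along which they close (so a half turn about z gives the same grasp; the last joint's range is limited). The gripper opens to 85 mm and grips with 20 to 120 N. Pads are 22 mm wide; open, the fingers measure 114 mm over their backs; the gripper's body (76 mm by 85 mm) begins 54 mm behind the grasp point. The pads swing forward as they close: fully open they stand 13 mm farther back than shut.
Start: joints at [1.117, 0.087, 1.371, -0, 1.684, -0.103], TCP at [0.189, 0.517, 0.405] pointing down, gripper open.
Joint ranges: [-3.1, 3.1], [-0.76, 2.03], [0.27, 2.55], [-1.08, 4.22], [0.17, 2.65], [-2.57, 2.57]. Speed limits (rad/s): [2.79, 2.79, 3.14, 3.14, 3.14, 3.14].

## Interface

Orientations are given as a unit quaternion [w, x, y, z].
In Python, from cell import ctrl gives the robot as it stands.
- The arm moves only by the tool play_rows, never from a script. Its argument "series" is a list that holds one entry, the list of rows, each a list of 7 numbers: the shift along the world's x, y, z in m, then the turn, a rotation vector about the world's x, y, z in degrees, then the finger opening in m, from 0 to 0.0854. In form: [[[dx, dy, dz, wx, wy, wz, fingers], ...]]. A call has exactly 8 rows; each row is the pose to reach, as a shift and turn from the pose commanded when the call began; what a row does not reach only later rows make up. A row lasts 1/10 s, in which the tool goes at most 50 mm and 8.59 degrees, less where a joint would pass 70% of its speed; a pose out of reach is approached as far as the arm can. A call with a gripper value outside its range is refused whole. The fingers move at their own pace and stop on an object; the grip force is fixed at half the most. Time passes only in rows, so rows that repeat a pose let the fingers close, or fill a call up. It gives the time, the measured TCP pose, the force, the opening and the grip force at its end, in the units of the state.
- ctrl.get_obs(): the state, without advancing time (a new reading comes with each control period).
- ctrl.get_image(name): name is "scene" or "top"; returns the picture (420x560x3 uint8, red, green, blue); there is no depth.
- ctrl.camera_model(name): a dict with "vertical_fov" (degrees; the focal length in pixels is half the picture's height over the tangent of half this angle, whatever the lens; pixels are square), "cx", "cy" (the principal point, pixels), "origin" and "attitude" of the camera in the world. Camera axes: x right, y down, z forward; pixel columns grow to the right and rows downward; lengths in m; the calibration is good to about 2 mm. A picture is of the moment at which its call begins. camera_model takes no time and is no camera call.
- ctrl.finish_job(): hands the job in; it is judged then, once.
Trained networks look in the newest picture that a camera, given by its name, has taken for a name from the list of things; names that differ only in an ending like _2 or _b are one class to them, and where a whole thing is asked for, a point or a joint stands for the part that bears it (a point fixed in the world has none). Each returns a list of dicts, best first, with "score" (0 to 1); they miss things now and then, are a little off and sometimes report something else, mostly with a low value. They report only what shows in the picture. A call takes as long as a camera call.
- ctrl.recognise(name, camera): "position" ([row, column] in pixels, amid what is visible of it).
- ctrl.pinpoint(name, camera): "position" ([row, column] in pixels: a listed point, or the origin of a listed thing).
The state is a dict: "t": time; "qpos": joint angles; "dq": joint speeds; "effort": joint torques, N m; "position": TCP position; "eef_rot": TCP orientation; "ft_force": force on the tool from outside, world axes, zero at the start; "torque": the same for the moment, N m; "finger_gap": finger opening in m; "finger_force": force on a finger pad.
Only numpy, scipy, OpenCV 4.12 (cv2) and the standard library are available. Lean on these libraries where they do the work, as an engineer would, in place of code of your own. Each camera call takes 0.05 s, during which the arm holds its last target. There are 200 camera calls.

## Task

A shaft is held in the spin fixture, but nobody noticed which way its milled flat faces. Turn the shaft by the hand wheel until the flat faces straight up - you can feel it under the foot of the hinged strap, which drops when the flat comes under it - so that the strap lies fully down on the flat with the staple through its slot, then push the red-headed locking pin fully home through the staple, over the strap. Leave the other things on the bench where they are.

Things in the scene. Friction and masses are not known exactly. Their poses are not given: they have to be found in the camera images.
- fixture: Spin fixture, bolted down: aluminium plate 150 x 176 x 14 mm, grey spindle housing, vee block, pin guide. Frame F: origin on the worktop under the spindle, z up, y from the shaft's free end to the hand wheel, x away from the robot to the strap's hinge. Numbers below: mm in F. Spindle axis x 0, z 72, along y. Housing x -30..30, y 30..70, top z 102. Pin guide x -64..-40, y -82..-62, top z 121.
- shaft_mid (a point): Point on the spindle axis (F 0, -40, 72), fixed; it does not turn. Shaft: black, 40 mm diameter, F y -96..12; bright milled flat from y -84 to -4, 5 mm deep (15 mm from the axis, 26 mm wide, 41 deg either side of its middle). It turns with the wheel but was gripped at a random angle to the spokes; the flat's angle is not reported. At the start it faces more than 65 deg away from up.
- wheel (a joint): Hand wheel angle (rad), endless, stays where left (0.05 N m). Positive: top goes to F x+. Four equal 8 mm spokes in the plane F y 85, each with a black 18 mm ball 55 mm from the axis; bare rod 17 to 46 mm from it. At angle a the spokes lean a, a +- 90, a + 180 deg from up towards x+. Push it by a near-upright spoke: more than 40 deg off on the finger's side it jams.
- strap (a joint): Strap clamp angle (rad). 0: down, level, foot flat on the shaft's flat, strap top at F z 103. About 0.10: foot on the round; between when the flat is only partly under. It starts open, leaning back past upright (1.6 to 1.8 = stop). Tipped past upright it falls slowly, then follows the shaft by its weight. Pressed down above the shaft with 10 to 20 N it turns a flat within 15 deg of up flush.
- strap_back (a point): On the strap's middle line, 85 mm from its hinge, on the face that is its top when down and looks to F x+ when open. Strap: dark steel bar 26 wide, 8 thick, 129 long; hinge axis along y at F x 50, z 99, strap middle y -40; pointing to x- when down. White foot 30 x 22 x 8 under it, 50 mm from the hinge; slot for the staple 86 to 119 mm from it.
- staple (a point): Middle of the opening of the staple (F -52, -40, 109): a fixed upright loop of 7 mm steel bar, F x -65..-40, top z 126. It comes up through the strap's slot; the locking pin passes through it along y.
- lock_pin (a joint): Travel (m) of the captive locking pin, an 8 mm rod with round tip sliding level to F y+ in its guide at x -52, z 109. 0: drawn out (start), tip 7 mm clear of the strap. 0.035: fully home, through the staple and across the strap, 2 mm above it. Takes about 2 N. It stops against the strap's edge unless the strap is down on the flat.
- pin_knob (a point): Centre of the end face of the locking pin's red knob, 22 mm diameter, 15 mm long; push it to F y+. Drawn out it is at F x -52, y -129, z 109; home at y -94. Its y axis is F's y.
- specimen_pot: White lidded pot, 47 mm diameter, 43 mm high; bystander, origin under its centre.
- objective_can: White can with black cap, 39 mm diameter, 67 mm high; bystander, origin under its centre.

How it is judged:
By the outcome, as a careful person would: the job done as asked, in the order asked, and still so for the second after the job is handed in, with the robot touching nothing.
It also fails if it takes over 72 s, if anything falls off the work surface, if the arm or the gripper's body presses on something with over 40 N, if the wrist force passes 120 N, or if a joint passes its speed limit or range.

## Working session

There is one attempt and no reset: what is moved stays moved. The work goes in short steps, Python scripts to look and compute and a tool call to move; the robot and the scene stay as the last step left them, time stands still between calls to the robot, and variables do not carry over. Pictures are saved under pics/ and viewed, at most 12 in all, crops included, and the job is handed in when it is done.

Besides the shell and the picture viewer there is one more tool, called after ">>>" in YAML: its name, and indented under it one key for each argument. play_rows: Moves the arm, as the interface text tells. Its arguments: {"type":"object","properties":{"series":{"type":"array","items":{"type":"array","items":{"type":"array","items":{"type":"number"}}}}},"required":["series"]}

```bash
mkdir -p pics; ls; cat > h.py <<'E'
import numpy as np, cv2
from scipy.spatial.transform import Rotation as R
from cell import ctrl
def cam(n):
    m=ctrl.camera_model(n); f=210/np.tan(np.radians(m["vertical_fov"])/2)
    a=np.array(m["attitude"],float)
    A=a if a.shape==(3,3) else R.from_quat(a[[1,2,3,0]]).as_matrix()
    return f,m["cx"],m["cy"],np.array(m["origin"]),A
def ray(n,rc):
    f,cx,cy,o,A=cam(n); d=A@np.array([(rc[1]-cx)/f,(rc[0]-cy)/f,1]); return o,d/np.linalg.norm(d)
def atz(n,rc,z):
    o,d=ray(n,rc); return o+d*(z-o[2])/d[2]
def proj(n,P):
    f,cx,cy,o,A=cam(n); p=(np.atleast_2d(P)-o)@A; return np.c_[p[:,1]/p[:,2]*f+cy,p[:,0]/p[:,2]*f+cx]
def tri(r):
    M=sum(np.eye(3)-np.outer(d,d) for o,d in r); b=sum((np.eye(3)-np.outer(d,d))@o for o,d in r); return np.linalg.solve(M,b)
def snap(n,f):
    im=ctrl.get_image(n); cv2.imwrite("pics/"+f,im[:,:,::-1]); return im
E
python3 - <<'E'
from h import *
for n in("scene","top"):
    snap(n,n+"0.png"); print(n,ctrl.camera_model(n))
    for k in("staple","pin_knob","shaft_mid","strap_back","fixture","specimen_pot","objective_can"):
        r=ctrl.pinpoint(k,n); print(k,[(np.round(x["position"],1).tolist(),round(x["score"],2)) for x in r[:2]])
    r=ctrl.recognise("wheel",n); print("wheel",[(np.round(x["position"],1).tolist(),round(x["score"],2)) for x in r[:2]])
o=ctrl.get_obs();print(o["t"],o["position"],o["eef_rot"],o["ft_force"])
E
```

```text
pics
scene {'vertical_fov': 45.27651946857447, 'cx': 272.4638407794798, 'cy': 205.12718065763835, 'origin': array([-0.01560559, -0.35340963,  0.66117241]), 'attitude': array([-0.3932752 ,  0.81469621, -0.38609781,  0.18036955])}
staple [([197.9, 213.7], 0.8)]
pin_knob [([204.4, 259.4], 0.45)]
shaft_mid []
strap_back [([128.6, 230.0], 0.94)]
fixture [([222.3, 210.0], 0.72)]
specimen_pot [([283.7, 344.4], 0.86)]
objective_can [([232.8, 300.5], 0.9)]
wheel [([189.0, 196.8], 0.92)]
top {'vertical_fov': 53.4498811155698, 'cx': 276.74812789379087, 'cy': 216.2039818854811, 'origin': array([0.45541223, 0.07691526, 0.93452827]), 'attitude': array([-0.03270807,  0.7079439 , -0.7054908 ,  0.00532494])}
staple [([230.2, 241.1], 0.56)]
pin_knob [([214.9, 279.4], 0.63), ([219.6, 219.4], 0.32)]
shaft_mid [([205.9, 227.8], 0.66)]
strap_back [([175.8, 208.3], 0.62)]
fixture [([219.8, 220.6], 0.98)]
specimen_pot [([204.4, 355.3], 0.63)]
objective_can [([178.9, 297.1], 0.81)]
wheel [([216.0, 211.4], 0.55)]
0.9 [0.18899678 0.51649671 0.40476846] [2.89543811e-05 1.74501208e-01 9.84656957e-01 6.64415241e-05] [-0.70103667 -0.3322284   0.81822902]
```

View pics/scene0.png

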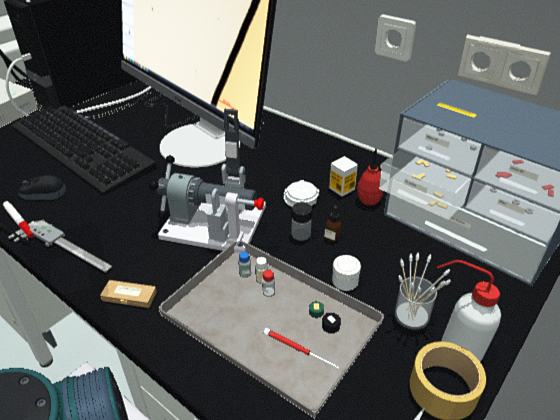

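View pics/top0.png

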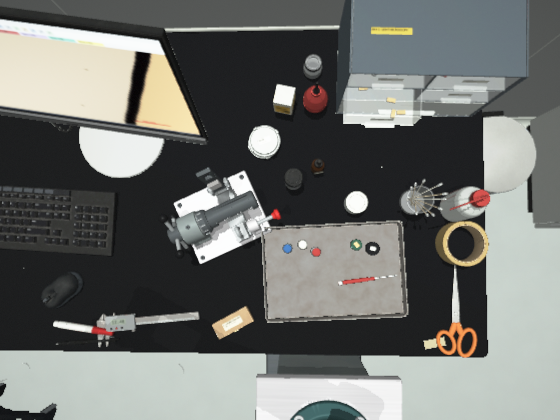

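```bash
cat >> h.py <<'E'
def F2W(p,P):
    c,s=np.cos(p[2]),np.sin(p[2]); P=np.atleast_2d(P)/1000.
    return np.c_[p[0]+c*P[:,0]-s*P[:,1],p[1]+s*P[:,0]+c*P[:,1],P[:,2]]
E
python3 - <<'E'
from h import *
from scipy.optimize import least_squares
S={"staple":(197.9,213.7),"pin_knob":(204.4,259.4),"strap_back":(128.6,230),"fixture":(222.3,210)}
T={"staple":(230.2,241.1),"pin_knob":(214.9,279.4),"shaft_mid":(205.9,227.8),"strap_back":(175.8,208.3),"fixture":(219.8,220.6)}
def Fp(k,s):
    return {"staple":(-52,-40,109),"pin_knob":(-52,-129,109),"shaft_mid":(0,-40,72),"fixture":(0,0,0),
     "strap_back":(50-85*np.cos(s)+4*np.sin(s),-40,99+85*np.sin(s)+4*np.cos(s))}[k]
def res(p):
    r=[]
    for n,D in(("scene",S),("top",T)):
        for k,v in D.items(): r+=list(proj(n,F2W(p,Fp(k,p[3])))[0]-np.array(v))
    return np.array(r)
b=min((least_squares(res,[.45,.15,y,1.7],loss="soft_l1") for y in(0,.4,-.4)),key=lambda r:r.cost)
print(b.cost,b.x,np.round(res(b.x).reshape(-1,2),1).tolist())
np.save("p.npy",b.x)
p=b.x
print("knob,staple,wheel axis",np.round(F2W(p,[(-52,-129,109),(-52,-40,109),(0,85,72),(0,-40,72)]),4).tolist())
for k,n,z in(("can","top",.0),):
    print(atz("scene",(283.7,344.4),0),atz("top",(204.4,355.3),0),atz("scene",(232.8,300.5),0),atz("top",(178.9,297.1),0))
out=[]
for n,(r0,r1,c0,c1) in(("scene",(95,255,145,275)),("top",(155,275,155,285))):
    im=cv2.imread(f"pics/{n}0.png"); k=4 if n=="top" else 3.75
    cr=cv2.resize(im[r0:r1,c0:c1],None,fx=3,fy=3,interpolation=cv2.INTER_CUBIC)
    def dot(P,col):
        for q in proj(n,F2W(p,P)): cv2.circle(cr,(int((q[1]-c0)*3),int((q[0]-r0)*3)),2,col,-1)
    dot([(x,y,14) for x in(-75,75) for y in (-100,76)],(0,255,255))
    dot([(-52,-129,109),(-52,-40,109),(0,85,72),(0,-96,72)],(0,255,0))
    dot([(55*np.sin(a),85,72+55*np.cos(a)) for a in np.radians(np.arange(0,360,30))],(255,0,255))
    out.append(cv2.copyMakeBorder(cr,0,480-cr.shape[0],0,0,cv2.BORDER_CONSTANT))
cv2.imwrite("pics/c1.png",np.hstack(out))
E
```

```text
17.07725791408203 [0.49668533 0.24326431 0.42543177 1.65623568] [[-1.3, 1.1], [-0.1, 3.1], [0.7, 2.6], [-1.4, -0.5], [3.0, -2.8], [-0.1, -0.3], [4.7, 2.7], [0.2, -0.3], [0.3, -1.4]]
knob,staple,wheel axis [[0.5026, 0.1043, 0.109], [0.4658, 0.1854, 0.109], [0.4616, 0.3207, 0.072], [0.5132, 0.2068, 0.072]]
[ 0.52529061 -0.06188504  0.        ] [ 0.53251645 -0.06214047  0.        ] [0.58354125 0.0784866  0.        ] [0.58994466 0.06776233 0.        ]
```

View pics/c1.png

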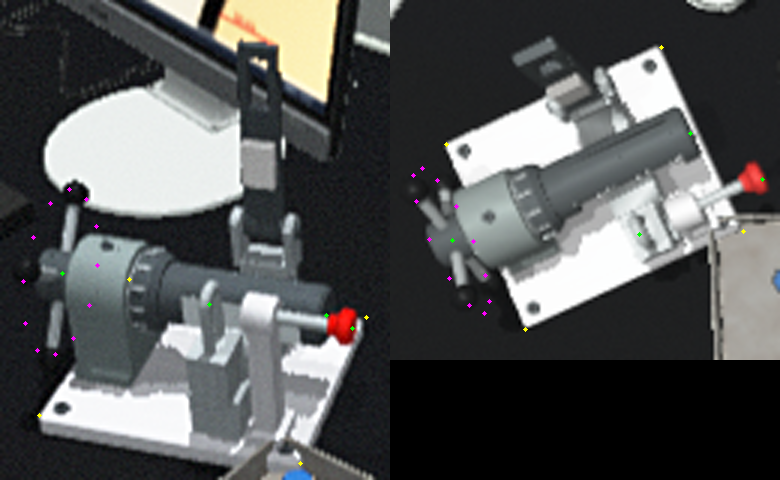

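```bash
python3 - <<'E'
from h import *
p=np.load("p.npy")
a=ray("scene",(146,258)); b=ray("top",(140,205)); P=tri([a,b]); print("corner",P,proj("scene",P),proj("top",P))
print("mon other",[atz("top",(110,0),z).round(3).tolist() for z in(.1,.3)],[atz("top",(140,205),z).round(3).tolist() for z in(.1,.2,.3)])
obs={"scene":[(159.3,170),(185,152.5),(212,163.5)],"top":[(155+187/3,155+(430-390)/3),(155+290/3,155+(462-390)/3)]}
for d in range(-44,46,4):
    c=0
    for n,l in obs.items():
        q=proj(n,F2W(p,[(55*np.sin(t),85,72+55*np.cos(t)) for t in np.radians(d+np.arange(0,360,90))]))
        c+=sum(np.min(np.linalg.norm(q-np.array(o),axis=1)) for o in l)
    print(d,round(c,1),end="; ")
E
```

```text
corner [0.65943963 0.25539555 0.09323529] [[146.04657548 256.39747358]] [[138.9082801  206.23402033]]
mon other [[0.721, 0.689, 0.1], [0.657, 0.542, 0.3]] [[0.656, 0.256, 0.1], [0.632, 0.235, 0.2], [0.608, 0.213, 0.3]]
-44 16.5; -40 20.7; -36 25.9; -32 31.3; -28 37.0; -24 42.7; -20 48.5; -16 53.0; -12 57.0; -8 59.9; -4 56.4; 0 51.8; 4 47.0; 8 42.1; 12 37.1; 16 32.1; 20 27.1; 24 22.3; 28 18.1; 32 14.7; 36 12.1; 40 12.5; 44 15.1;
```

>>> play_rows:
  series:
    - [[0.03,-0.03,0.045,0,0,-6,0.06],[0.07,-0.06,0.045,0,0,-12,0.06],[0.11,-0.09,0.045,0,0,-18,0.06],[0.15,-0.12,0.045,0,0,-24,0.06],[0.19,-0.15,0.045,0,0,-30,0.06],[0.23,-0.18,0.045,0,0,-36,0.06],[0.27,-0.21,0.045,0,0,-42,0.06],[0.3,-0.23,0.045,0,0,-45.5,0.06]]

```text
t: 1.7
position: [0.4905, 0.2846, 0.45]
eef_rot: [0.0, 0.543, 0.839, 0.0]
ft_force: [-0.2, -0.2, 0.4]
finger_gap: 0.0597
finger_force: 0.0
```

>>> play_rows:
  series:
    - [[0.03,-0.02,0,0,0,0,0.06],[0.06,-0.045,0,0,0,0,0.06],[0.079,-0.055,0,0,0,0,0.06],[0.079,-0.055,0,0,0,0,0.06],[0.079,-0.055,0,0,0,0,0.06],[0.079,-0.055,0,0,0,0,0.06],[0.079,-0.055,0,0,0,0,0.06],[0.079,-0.055,0,0,0,0,0.06]]

```text
t: 2.5
position: [0.5672, 0.2323, 0.4502]
eef_rot: [0.0, 0.541, 0.841, 0.0]
ft_force: [-0.7, 0.5, -0.0]
finger_gap: 0.0598
finger_force: 0.0
```

```bash
python3 - <<'E'
from h import *
a=snap("scene","s1.png"); b=snap("top","t1.png")
o=ctrl.get_obs();print(o["t"],o["position"],o["eef_rot"],o["finger_gap"])
cv2.imwrite("pics/c2.png",np.hstack([cv2.resize(x[r:r+200,120:320],None,fx=2,fy=2)[:,:,::-1] for x,r in((a,20),(b,90))]))
E
```

```text
2.6 [0.56743888 0.23207762 0.45009418] [1.75888288e-04 5.41235424e-01 8.40871048e-01 2.53910608e-04] 0.05987173229658763
```

View pics/c2.png

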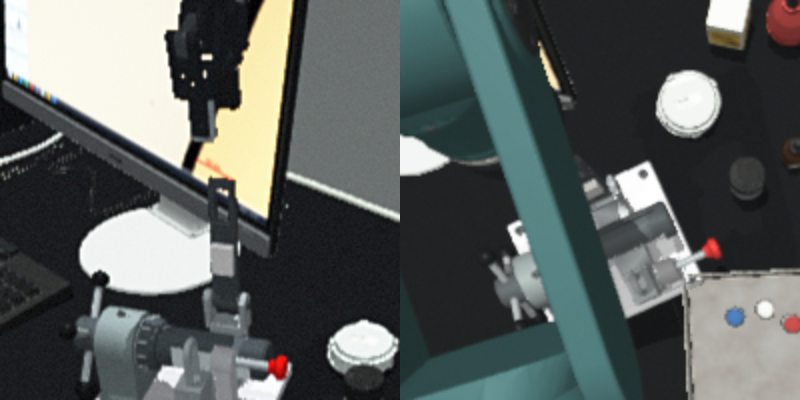

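>>> play_rows:
  series:
    - [[0,0,-0.04,0,0,0,0.06],[0,0,-0.08,0,0,0,0.06],[0,0,-0.085,0,0,0,0.06],[-0.009,-0.004,-0.085,0,0,0,0.06],[-0.018,-0.008,-0.085,0,0,0,0.06],[-0.027,-0.012,-0.085,0,0,0,0.06],[-0.036,-0.016,-0.085,0,0,0,0.06],[-0.045,-0.02,-0.085,0,0,0,0.06]]

```text
t: 3.4
position: [0.5223, 0.2111, 0.3666]
eef_rot: [0.001, 0.542, 0.841, 0.001]
ft_force: [0.1, -0.4, 0.1]
finger_gap: 0.0599
finger_force: 0.2
```

>>> play_rows:
  series:
    - [[-0.009,-0.004,0,0,0,0,0.06],[-0.018,-0.008,0,0,0,0,0.06],[-0.023,-0.01,0,0,0,0,0.06],[-0.023,-0.01,0.02,0,0,0,0.06],[-0.023,-0.01,0.05,0,0,0,0.06],[-0.023,-0.01,0.085,0,0,0,0.06],[-0.023,-0.01,0.085,0,0,0,0.06],[-0.023,-0.01,0.085,0,0,0,0.06]]

```text
t: 4.2
position: [0.4999, 0.2015, 0.4508]
eef_rot: [0.001, 0.542, 0.841, 0.001]
ft_force: [-0.1, 0.1, -1.1]
finger_gap: 0.0602
finger_force: 0.0
```

```bash
python3 - <<'E'
from h import *
a=snap("scene","s2.png")
cv2.imwrite("pics/c3.png",cv2.resize(a[60:260,120:320],None,fx=3,fy=3)[:,:,::-1])
p=np.load("p.npy")
print("wheel pts",F2W(p,[(50,92,0),(0,92,0),(-10,92,0)]),[ctrl.pinpoint("strap_back","scene")])
o=ctrl.get_obs();print(o["t"],o["position"],o["ft_force"])
E
```

```text
wheel pts [[0.50425866 0.34769919 0.        ]
 [0.45871563 0.32706349 0.        ]
 [0.44960702 0.32293635 0.        ]] [[{'position': [165.2, 214.9], 'score': 0.75}]]
4.3 [0.49985871 0.20146562 0.44816876] [-0.02383733 -0.16083703 -0.24075827]
```

View pics/c3.png

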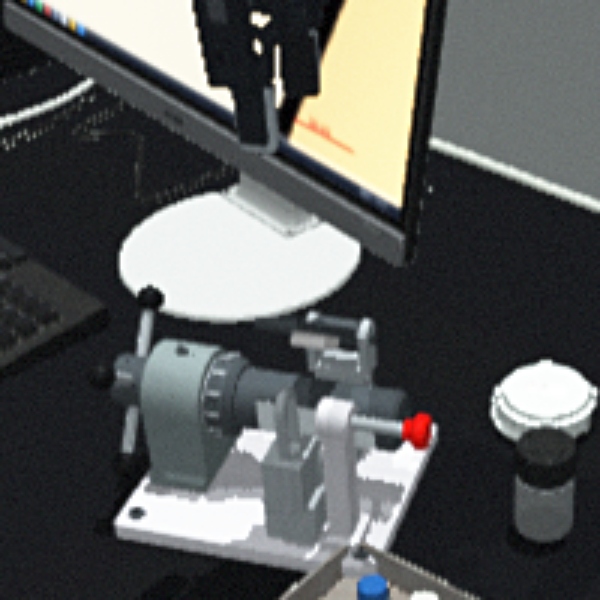

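>>> play_rows:
  series:
    - [[0.005,0.05,0,0,0,0,0],[0.011,0.1,0,0,0,0,0],[0.017,0.152,0,0,0,0,0],[0.017,0.152,-0.04,0,0,0,0],[0.017,0.152,-0.09,0,0,0,0],[0.017,0.152,-0.14,0,0,0,0],[0.017,0.152,-0.18,0,0,0,0],[0.017,0.152,-0.183,0,0,0,0]]

```text
t: 5.1
position: [0.515, 0.3525, 0.2579]
eef_rot: [-0.003, 0.542, 0.841, -0.006]
ft_force: [-1.1, 0.0, 0.2]
finger_gap: -0.0002
finger_force: 0.0
```

>>> play_rows:
  series:
    - [[-0.004,-0.002,0,0,0,0,0],[-0.008,-0.004,0,0,0,0,0],[-0.012,-0.006,0,0,0,0,0],[-0.016,-0.008,0,0,0,0,0],[-0.02,-0.009,0,0,0,0,0],[-0.022,-0.01,0,0,0,0,0],[-0.024,-0.011,0,0,0,0,0],[-0.026,-0.012,0,0,0,0,0]]

```text
t: 5.9
position: [0.4908, 0.3415, 0.2671]
eef_rot: [0.0, 0.542, 0.841, 0.0]
ft_force: [2.7, 2.0, 6.7]
finger_gap: 0.0001
finger_force: 3.2
```

```bash
python3 - <<'E'
from h import *
a=snap("scene","s3.png")
cv2.imwrite("pics/c4.png",cv2.resize(a[100:260,140:300],None,fx=3.5,fy=3.5)[:,:,::-1])
p=np.load("p.npy")
print([ctrl.pinpoint("strap_back","scene")])
for s in(0,.1,.2,.5):print(s,proj("scene",F2W(p,(50-85*np.cos(s)+4*np.sin(s),-40,99+85*np.sin(s)+4*np.cos(s)))))
E
```

```text
[[{'position': [191.3, 215.4], 'score': 0.6}]]
0 [[193.66665034 218.32826895]]
0.1 [[189.69984114 218.12469341]]
0.2 [[185.47954869 218.08388201]]
0.5 [[171.81046632 218.95207671]]
```

View pics/c4.png

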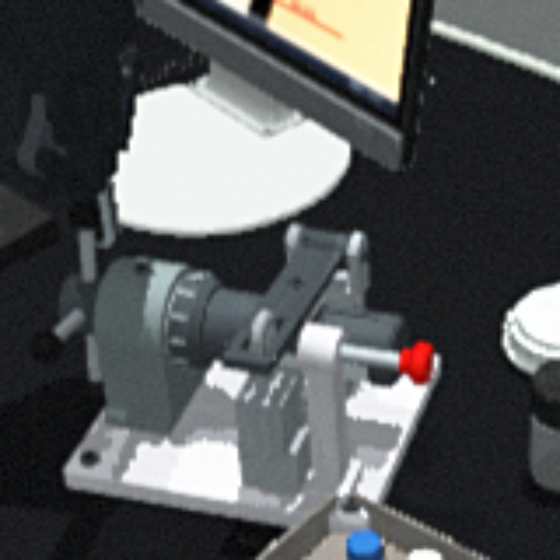

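```bash
cat >> h.py <<'E'
def strap(f):
    a=cv2.imread("pics/s3.png",0); im=snap("scene",f); b=cv2.cvtColor(im,cv2.COLOR_RGB2GRAY)
    pts=cv2.goodFeaturesToTrack(a,12,.02,3,mask=cv2.fillPoly(np.zeros_like(a),[np.array([[203,205],[203,198],[220,180],[228,172],[238,176],[222,192],[216,204]])],255))
    q,st,e=cv2.calcOpticalFlowPyrLK(a,b,pts,None,winSize=(9,9))
    d=(q-pts)[:,0]; print("flow",np.c_[pts[:,0],d].round(1).tolist())
    print("diff",np.abs(a[165:210,200:240].astype(int)-b[165:210,200:240]).mean().round(2),"pin",[(x["position"],x["score"]) for x in ctrl.pinpoint("strap_back","scene")[:1]])
    p=np.load("p.npy"); o=ctrl.get_obs(); c,s=np.cos(p[2]),np.sin(p[2]); d=o["position"]-np.r_[p[:2],0]
    print("t",o["t"],"F",np.round([c*d[0]+s*d[1],-s*d[0]+c*d[1],d[2]],4),"ft",o["ft_force"].round(1))
    return im
E
rm -f x; python3 -c "
from h import *
strap('s3b.png')"
```

```text
flow [[215.0, 189.0, -0.0, 0.0], [204.0, 204.0, 0.0, 0.0], [213.0, 196.0, -0.0, 0.0], [218.0, 192.0, 0.0, 0.0], [210.0, 197.0, -0.0, -0.0], [225.0, 180.0, -0.0, 0.0], [213.0, 201.0, 0.0, -0.0]]
diff 2.97 pin [([192.5, 217.0], 0.85)]
t 6.1 F [0.0352 0.0919 0.267 ] ft [1.2 1.  5.5]
```

>>> play_rows:
  series:
    - [[-0.003,-0.0015,0,0,0,0,0],[-0.006,-0.003,0,0,0,0,0],[-0.009,-0.004,0,0,0,0,0],[-0.012,-0.0055,0,0,0,0,0],[-0.015,-0.007,0,0,0,0,0],[-0.018,-0.008,0,0,0,0,0],[-0.021,-0.0095,0,0,0,0,0],[-0.024,-0.011,0,0,0,0,0]]

```text
t: 6.9
position: [0.4668, 0.3303, 0.266]
eef_rot: [-0.0, 0.542, 0.841, -0.0]
ft_force: [2.3, 1.8, 0.8]
finger_gap: -0.0
finger_force: 1.4
```

```bash
python3 -c "
from h import *
strap('s4.png')"
```

```text
flow [[215.0, 189.0, -0.0, 0.10000000149011612], [204.0, 204.0, -0.0, 0.10000000149011612], [213.0, 196.0, 0.0, -0.0], [218.0, 192.0, -0.0, 0.0], [210.0, 197.0, 0.0, 0.0], [225.0, 180.0, 0.10000000149011612, 0.0], [213.0, 201.0, 0.10000000149011612, 0.0]]
diff 5.38 pin [([190.4, 215.4], 0.71)]
t 7.0 F [0.0084 0.0917 0.2658] ft [0.7 0.6 2.4]
```

>>> play_rows:
  series:
    - [[-0.0035,-0.0015,0,0,0,0,0],[-0.007,-0.003,0,0,0,0,0],[-0.01,-0.0045,0,0,0,0,0],[-0.0135,-0.006,0,0,0,0,0],[-0.017,-0.0075,0,0,0,0,0],[-0.02,-0.009,0,0,0,0,0],[-0.0235,-0.0105,0,0,0,0,0],[-0.0265,-0.012,0,0,0,0,0]]

```text
t: 7.8
position: [0.4401, 0.3183, 0.2668]
eef_rot: [-0.0, 0.542, 0.841, -0.0]
ft_force: [2.7, 0.6, 0.3]
finger_gap: -0.0004
finger_force: 0.9
```

```bash
python3 -c "
from h import *
a=strap('s5.png')
cv2.imwrite('pics/c5.png',cv2.resize(a[100:260,140:300],None,fx=3.5,fy=3.5)[:,:,::-1])"
```

```text
flow [[215.0, 189.0, -0.10000000149011612, 0.10000000149011612], [204.0, 204.0, 0.0, 0.10000000149011612], [213.0, 196.0, 0.10000000149011612, -0.20000000298023224], [218.0, 192.0, -0.10000000149011612, 0.10000000149011612], [210.0, 197.0, 0.10000000149011612, -0.20000000298023224], [225.0, 180.0, 0.10000000149011612, 0.10000000149011612], [213.0, 201.0, 0.10000000149011612, -0.0]]
diff 6.68 pin [([190.8, 216.1], 0.9)]
t 7.9 F [-0.0209  0.0918  0.2666] ft [1.  0.2 1.7]
```

View pics/c5.png

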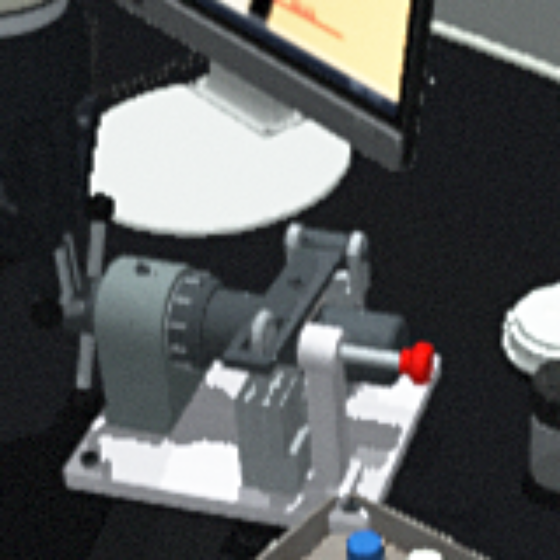

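>>> play_rows:
  series:
    - [[0,0,0.03,0,0,0,0],[0,0,0.07,0,0,0,0],[0.04,0.018,0.07,0,0,0,0],[0.077,0.035,0.07,0,0,0,0],[0.078,0.0355,0.065,0,0,0,0],[0.078,0.0355,0.03,0,0,0,0],[0.078,0.0355,0,0,0,0,0],[0.078,0.0355,0,0,0,0,0]]

```text
t: 8.7
position: [0.516, 0.3527, 0.2596]
eef_rot: [-0.004, 0.542, 0.841, -0.007]
ft_force: [-0.5, -0.8, -0.4]
finger_gap: -0.0001
finger_force: 0.0
```

>>> play_rows:
  series:
    - [[-0.006,-0.003,0,0,0,0,0],[-0.012,-0.006,0,0,0,0,0],[-0.016,-0.008,0,0,0,0,0],[-0.02,-0.009,0,0,0,0,0],[-0.024,-0.011,0,0,0,0,0],[-0.027,-0.0125,0,0,0,0,0],[-0.03,-0.0135,0,0,0,0,0],[-0.03,-0.0135,0,0,0,0,0]]

```text
t: 9.5
position: [0.4883, 0.3403, 0.2675]
eef_rot: [0.0, 0.542, 0.841, 0.0]
ft_force: [0.4, 0.8, 4.8]
finger_gap: 0.0
finger_force: 2.6
```

```bash
python3 -c "
from h import *
a=strap('s6.png')"
```

```text
flow [[215.0, 189.0, -0.0, 0.10000000149011612], [204.0, 204.0, -0.0, -0.0], [213.0, 196.0, 0.0, 0.10000000149011612], [218.0, 192.0, 0.0, 0.0], [210.0, 197.0, 0.0, 0.10000000149011612], [225.0, 180.0, -0.0, 0.0], [213.0, 201.0, 0.10000000149011612, 0.0]]
diff 4.49 pin [([189.8, 217.1], 0.88)]
t 9.6 F [0.0325 0.0919 0.2675] ft [0.9 0.1 5.3]
```

>>> play_rows:
  series:
    - [[-0.003,-0.0015,0,0,0,0,0],[-0.006,-0.003,0,0,0,0,0],[-0.009,-0.004,0,0,0,0,0],[-0.011,-0.005,0,0,0,0,0],[-0.013,-0.006,0,0,0,0,0],[-0.013,-0.006,0,0,0,0,0],[-0.013,-0.006,0,0,0,0,0],[-0.013,-0.006,0,0,0,0,0]]

```text
t: 10.4
position: [0.4754, 0.3344, 0.2675]
eef_rot: [0.0, 0.542, 0.841, -0.0]
ft_force: [0.9, -0.3, 6.2]
finger_gap: -0.0
finger_force: 2.8
```

```bash
python3 -c "
from h import *
a=strap('s7.png')"
```

```text
flow [[215.0, 189.0, -0.0, 0.10000000149011612], [204.0, 204.0, 0.0, 0.0], [213.0, 196.0, 0.0, 0.0], [218.0, 192.0, -0.0, 0.0], [210.0, 197.0, 0.0, 0.0], [225.0, 180.0, 0.10000000149011612, 0.10000000149011612], [213.0, 201.0, 0.10000000149011612, -0.0]]
diff 4.85 pin [([188.1, 214.8], 0.59)]
t 10.5 F [0.0182 0.0918 0.2675] ft [ 0.2 -0.8  7.6]
```

>>> play_rows:
  series:
    - [[-0.003,-0.0015,0,0,0,0,0],[-0.006,-0.003,0,0,0,0,0],[-0.009,-0.004,0,0,0,0,0],[-0.011,-0.005,0,0,0,0,0],[-0.013,-0.006,0,0,0,0,0],[-0.013,-0.006,0,0,0,0,0],[-0.013,-0.006,0,0,0,0,0],[-0.013,-0.006,0,0,0,0,0]]

```text
t: 11.3
position: [0.4622, 0.3284, 0.2663]
eef_rot: [-0.0, 0.542, 0.841, -0.001]
ft_force: [0.6, -0.1, -0.3]
finger_gap: -0.0001
finger_force: 0.0
```

```bash
python3 -c "
from h import *
a=strap('s8.png')"
```

```text
flow [[215.0, 189.0, -0.10000000149011612, 0.10000000149011612], [204.0, 204.0, 0.0, 0.0], [213.0, 196.0, 0.0, -0.0], [218.0, 192.0, -0.10000000149011612, 0.10000000149011612], [210.0, 197.0, 0.0, -0.0], [225.0, 180.0, 0.10000000149011612, 0.10000000149011612], [213.0, 201.0, 0.10000000149011612, 0.0]]
diff 5.57 pin [([188.9, 217.1], 0.74)]
t 11.4 F [0.0038 0.0918 0.2664] ft [-0.2  0.3  0. ]
```

>>> play_rows:
  series:
    - [[-0.003,-0.0015,0,0,0,0,0],[-0.006,-0.003,0,0,0,0,0],[-0.009,-0.004,0,0,0,0,0],[-0.011,-0.005,0,0,0,0,0],[-0.013,-0.006,0,0,0,0,0],[-0.013,-0.006,0,0,0,0,0],[-0.013,-0.006,0,0,0,0,0],[-0.013,-0.006,0,0,0,0,0]]

```text
t: 12.2
position: [0.4495, 0.3225, 0.2669]
eef_rot: [-0.0, 0.542, 0.841, -0.0]
ft_force: [1.6, 2.0, 0.7]
finger_gap: 0.0001
finger_force: 1.1
```

```bash
python3 -c "
from h import *
a=strap('s9.png')"
```

```text
flow [[215.0, 189.0, -0.10000000149011612, 0.10000000149011612], [204.0, 204.0, 0.0, 0.0], [213.0, 196.0, 0.10000000149011612, -0.10000000149011612], [218.0, 192.0, -0.10000000149011612, 0.10000000149011612], [210.0, 197.0, 0.10000000149011612, -0.10000000149011612], [225.0, 180.0, 0.10000000149011612, 0.10000000149011612], [213.0, 201.0, 0.10000000149011612, 0.0]]
diff 6.11 pin [([190.6, 217.3], 0.74)]
t 12.3 F [-0.0103  0.0917  0.2668] ft [1.2 0.3 1.8]
```

>>> play_rows:
  series:
    - [[-0.003,-0.0015,0,0,0,0,0],[-0.006,-0.003,0,0,0,0,0],[-0.01,-0.0045,0,0,0,0,0],[-0.01,-0.0045,0,0,0,0,0],[-0.01,-0.0045,0.04,0,0,0,0],[-0.01,-0.0045,0.07,0,0,0,0],[0.03,0.0135,0.07,0,0,0,0],[0.068,0.031,0.07,0,0,0,0]]

```text
t: 13.1
position: [0.5174, 0.3537, 0.3388]
eef_rot: [0.0, 0.541, 0.841, 0.001]
ft_force: [0.8, 0.1, -0.3]
finger_gap: 0.0001
finger_force: 0.0
```

```bash
python3 -c "
from h import *
a=strap('s10.png'); b=cv2.imread('pics/s3.png')
f=lambda x:cv2.resize(x[140:240,145:275],None,fx=3,fy=3,interpolation=cv2.INTER_CUBIC)
cv2.imwrite('pics/c6.png',np.hstack([f(a[:,:,::-1]),f(b)]))"
```

```text
flow [[215.0, 189.0, -0.10000000149011612, -0.20000000298023224], [204.0, 204.0, 0.0, 0.0], [213.0, 196.0, -0.0, -0.0], [218.0, 192.0, -0.0, -0.0], [210.0, 197.0, 0.0, -0.10000000149011612], [225.0, 180.0, -0.20000000298023224, -0.0], [213.0, 201.0, 0.20000000298023224, -0.0]]
diff 6.19 pin [([190.7, 217.1], 0.88)]
t 13.2 F [0.0673 0.0914 0.3331] ft [-1.1 -0.2 -0.6]
```

View pics/c6.png

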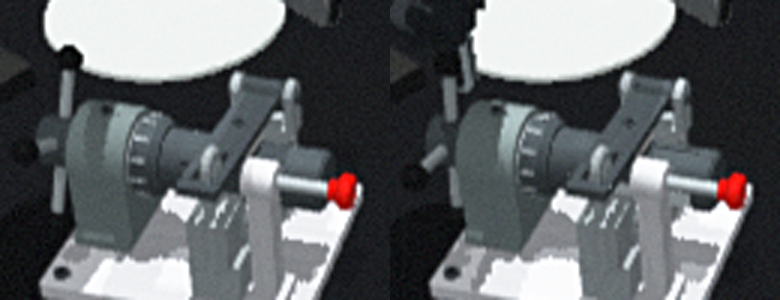

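>>> play_rows:
  series:
    - [[0,0,-0.04,0,0,0,0],[0,0,-0.072,0,0,0,0],[-0.006,-0.003,-0.072,0,0,0,0],[-0.012,-0.006,-0.072,0,0,0,0],[-0.018,-0.008,-0.072,0,0,0,0],[-0.024,-0.011,-0.072,0,0,0,0],[-0.03,-0.0135,-0.072,0,0,0,0],[-0.032,-0.0145,-0.072,0,0,0,0]]

```text
t: 14.0
position: [0.4854, 0.3391, 0.268]
eef_rot: [0.001, 0.542, 0.841, 0.003]
ft_force: [2.3, 1.1, 6.0]
finger_gap: 0.0004
finger_force: 2.8
```

```bash
python3 -c "
from h import *
a=strap('s11.png')"
```

```text
flow [[215.0, 189.0, -0.0, 0.0], [204.0, 204.0, 0.0, 0.0], [213.0, 196.0, 0.0, 0.10000000149011612], [218.0, 192.0, 0.0, 0.0], [210.0, 197.0, 0.0, 0.10000000149011612], [225.0, 180.0, 0.0, 0.0], [213.0, 201.0, 0.10000000149011612, 0.0]]
diff 4.78 pin [([188.6, 217.4], 0.71)]
t 14.1 F [0.0293 0.092  0.2679] ft [1.3 0.6 6.3]
```

>>> play_rows:
  series:
    - [[-0.003,-0.0015,0,0,0,0,0],[-0.006,-0.003,0,0,0,0,0],[-0.009,-0.004,0,0,0,0,0],[-0.011,-0.005,0,0,0,0,0],[-0.011,-0.005,0,0,0,0,0],[-0.011,-0.005,0,0,0,0,0],[-0.011,-0.005,0,0,0,0,0],[-0.011,-0.005,0,0,0,0,0]]

```text
t: 14.9
position: [0.4743, 0.3341, 0.2675]
eef_rot: [0.001, 0.542, 0.841, 0.001]
ft_force: [-0.7, -1.1, 5.6]
finger_gap: -0.0
finger_force: 2.7
```

```bash
python3 -c "
from h import *
a=strap('s12.png')"
```

```text
flow [[215.0, 189.0, -0.10000000149011612, 0.10000000149011612], [204.0, 204.0, -0.0, 0.20000000298023224], [213.0, 196.0, 0.0, 0.10000000149011612], [218.0, 192.0, -0.0, 0.10000000149011612], [210.0, 197.0, 0.0, 0.10000000149011612], [225.0, 180.0, 0.20000000298023224, 0.10000000149011612], [213.0, 201.0, 0.20000000298023224, 0.20000000298023224]]
diff 5.84 pin [([192.0, 218.2], 0.73)]
t 15.0 F [0.017  0.0919 0.2675] ft [ 0.9 -0.8  5.4]
```

>>> play_rows:
  series:
    - [[-0.003,-0.0015,0,0,0,0,0],[-0.006,-0.003,0,0,0,0,0],[-0.009,-0.004,0,0,0,0,0],[-0.009,-0.004,0,0,0,0,0],[-0.009,-0.004,0,0,0,0,0],[-0.009,-0.004,0,0,0,0,0],[-0.009,-0.004,0,0,0,0,0],[-0.009,-0.004,0,0,0,0,0]]

```text
t: 15.8
position: [0.4654, 0.33, 0.2642]
eef_rot: [-0.0, 0.542, 0.841, -0.0]
ft_force: [0.9, 0.1, 0.8]
finger_gap: 0.0002
finger_force: 0.4
```

```bash
python3 -c "
from h import *
a=strap('s13.png')"
```

```text
flow [[215.0, 189.0, 0.20000000298023224, -0.30000001192092896], [204.0, 204.0, -0.4000000059604645, 1.100000023841858], [213.0, 196.0, -0.0, 0.5], [218.0, 192.0, -0.0, 0.30000001192092896], [210.0, 197.0, 0.10000000149011612, 0.800000011920929], [225.0, 180.0, 0.20000000298023224, 0.800000011920929], [213.0, 201.0, 0.20000000298023224, 1.600000023841858]]
diff 13.14 pin [([192.5, 218.3], 0.97)]
t 15.9 F [0.0073 0.0919 0.2643] ft [0.1 0.8 1.1]
```

>>> play_rows:
  series:
    - [[-0.002,-0.001,0,0,0,0,0],[-0.004,-0.002,0,0,0,0,0],[-0.0055,-0.0025,0,0,0,0,0],[-0.0055,-0.0025,0,0,0,0,0],[-0.0055,-0.0025,0,0,0,0,0],[-0.0055,-0.0025,0,0,0,0,0],[-0.0055,-0.0025,0,0,0,0,0],[-0.0055,-0.0025,0,0,0,0,0]]

```text
t: 16.7
position: [0.46, 0.3274, 0.2647]
eef_rot: [-0.0, 0.542, 0.841, -0.0]
ft_force: [0.2, -0.1, -0.1]
finger_gap: -0.0001
finger_force: 0.4
```

```bash
python3 -c "
from h import *
a=strap('s14.png')"
```

```text
flow [[215.0, 189.0, -2.299999952316284, -4.300000190734863], [204.0, 204.0, -0.8999999761581421, 2.0], [213.0, 196.0, -0.10000000149011612, 0.5], [218.0, 192.0, -0.10000000149011612, 0.20000000298023224], [210.0, 197.0, 0.20000000298023224, 1.2000000476837158], [225.0, 180.0, 0.20000000298023224, 1.399999976158142], [213.0, 201.0, 0.30000001192092896, 3.0999999046325684]]
diff 19.38 pin [([193.3, 221.5], 0.73)]
t 16.8 F [0.0013 0.0918 0.2647] ft [1.1 0.3 0.3]
```

>>> play_rows:
  series:
    - [[-0.001,-0.0005,0,0,0,0,0],[-0.002,-0.001,0,0,0,0,0],[-0.003,-0.0014,0,0,0,0,0],[-0.004,-0.0018,0,0,0,0,0],[-0.004,-0.0018,0,0,0,0,0],[-0.004,-0.0018,0,0,0,0,0],[-0.004,-0.0018,0,0,0,0,0],[-0.004,-0.0018,0,0,0,0,0]]

```text
t: 17.6
position: [0.456, 0.3257, 0.2648]
eef_rot: [0.0, 0.542, 0.841, 0.0]
ft_force: [1.8, 0.9, 1.4]
finger_gap: 0.0
finger_force: 0.9
```

```bash
python3 -c "
from h import *
a=strap('s15.png')"
```

```text
flow [[215.0, 189.0, -2.5, -4.5], [204.0, 204.0, -1.2999999523162842, 2.5999999046325684], [213.0, 196.0, -0.0, 0.10000000149011612], [218.0, 192.0, 0.4000000059604645, -4.300000190734863], [210.0, 197.0, 0.10000000149011612, 0.30000001192092896], [225.0, 180.0, 0.20000000298023224, 1.7000000476837158], [213.0, 201.0, 0.4000000059604645, 4.400000095367432]]
diff 22.14 pin [([191.9, 217.9], 0.64)]
t 17.7 F [-0.003   0.0919  0.2648] ft [1.6 0.6 1.5]
```

>>> play_rows:
  series:
    - [[0.007,0.003,0,0,0,0,0],[0.007,0.003,0.04,0,0,0,0],[0.007,0.003,0.075,0,0,0,0],[0.022,-0.04,0.075,0,0,0,0],[0.04,-0.08,0.075,0,0,0,0],[0.057,-0.119,0.075,0,0,0,0],[0.057,-0.119,0.045,0,0,0,0],[0.057,-0.119,0.022,0,0,0,0]]

```text
t: 18.5
position: [0.5137, 0.2051, 0.2858]
eef_rot: [-0.0, 0.543, 0.84, -0.0]
ft_force: [-0.2, -0.2, 0.1]
finger_gap: -0.0002
finger_force: 0.0
```

>>> play_rows:
  series:
    - [[0,0,-0.001,0,0,0,0],[0,0,-0.002,0,0,0,0],[0,0,-0.003,0,0,0,0],[0,0,-0.004,0,0,0,0],[0,0,-0.005,0,0,0,0],[0,0,-0.006,0,0,0,0],[0,0,-0.007,0,0,0,0],[0,0,-0.008,0,0,0,0]]

```text
t: 19.3
position: [0.513, 0.2067, 0.2788]
eef_rot: [0.0, 0.542, 0.841, 0.0]
ft_force: [-0.4, 0.1, 0.2]
finger_gap: -0.0001
finger_force: 0.0
```

>>> play_rows:
  series:
    - [[0,0,-0.001,0,0,0,0],[0,0,-0.0015,0,0,0,0],[0,0,-0.002,0,0,0,0],[0,0,-0.0025,0,0,0,0],[0,0,-0.003,0,0,0,0],[0,0,-0.003,0,0,0,0],[0,0,-0.003,0,0,0,0],[0,0,-0.003,0,0,0,0]]

```text
t: 20.1
position: [0.5129, 0.2067, 0.2779]
eef_rot: [0.0, 0.542, 0.841, 0.0]
ft_force: [-3.8, -0.6, 8.9]
finger_gap: 0.0002
finger_force: 4.5
```

>>> play_rows:
  series:
    - [[0,0,-0.0005,0,0,0,0],[0,0,-0.001,0,0,0,0],[0,0,-0.0015,0,0,0,0],[0,0,-0.0015,0,0,0,0],[0,0,-0.0015,0,0,0,0],[0,0,-0.0015,0,0,0,0],[0,0,-0.0015,0,0,0,0],[0,0,-0.0015,0,0,0,0]]

```text
t: 20.9
position: [0.5128, 0.2067, 0.2778]
eef_rot: [0.001, 0.542, 0.841, 0.001]
ft_force: [-5.2, -2.4, 13.9]
finger_gap: -0.0
finger_force: 7.0
```

```bash
python3 -c "
from h import *
a=strap('s16.png')"
```

```text
flow [[215.0, 189.0, -2.4000000953674316, -4.800000190734863], [204.0, 204.0, -1.100000023841858, 2.0999999046325684], [213.0, 196.0, -1.399999976158142, -3.799999952316284], [218.0, 192.0, 0.0, -4.699999809265137], [210.0, 197.0, -4.699999809265137, -5.0], [225.0, 180.0, -46.900001525878906, -12.100000381469727], [213.0, 201.0, 0.4000000059604645, 2.9000000953674316]]
diff 35.68 pin [([191.4, 215.3], 0.8)]
t 21.0 F [-0.0004 -0.04    0.2778] ft [-5.5 -2.2 13.2]
```

>>> play_rows:
  series:
    - [[0,0,-0.0005,0,0,0,0],[0,0,-0.001,0,0,0,0],[0,0,-0.0015,0,0,0,0],[0,0,-0.002,0,0,0,0],[0,0,-0.002,0,0,0,0],[0,0,-0.002,0,0,0,0],[0,0,-0.002,0,0,0,0],[0,0,-0.002,0,0,0,0]]

```text
t: 21.8
position: [0.5127, 0.2067, 0.2776]
eef_rot: [0.001, 0.542, 0.841, 0.001]
ft_force: [-9.6, -3.9, 21.2]
finger_gap: 0.0003
finger_force: 10.4
```

>>> play_rows:
  series:
    - [[0,0,0.01,0,0,0,0],[0,0,0.04,0,0,0,0],[0,0,0.08,0,0,0,0],[0,0,0.12,0,0,0,0],[0,0,0.12,0,0,0,0],[0,0,0.12,0,0,0,0],[0,0,0.12,0,0,0,0],[0,0,0.12,0,0,0,0]]

```text
t: 22.6
position: [0.5128, 0.2066, 0.3898]
eef_rot: [-0.001, 0.542, 0.841, -0.002]
ft_force: [-0.7, -0.4, -0.7]
finger_gap: 0.0001
finger_force: 0.0
```

```bash
python3 -c "
from h import *
a=strap('s17.png'); b=cv2.imread('pics/s15.png')
f=lambda x:cv2.resize(x[150:230,190:270],None,fx=5,fy=5,interpolation=cv2.INTER_CUBIC)
cv2.imwrite('pics/c7.png',np.hstack([f(a[:,:,::-1]),f(b)]))"
```

```text
flow [[215.0, 189.0, -2.5999999046325684, -4.599999904632568], [204.0, 204.0, -1.2999999523162842, 2.5], [213.0, 196.0, -1.2999999523162842, -3.0], [218.0, 192.0, -0.20000000298023224, -4.599999904632568], [210.0, 197.0, -1.399999976158142, -3.4000000953674316], [225.0, 180.0, 0.4000000059604645, 1.600000023841858], [213.0, 201.0, 0.30000001192092896, 3.0]]
diff 28.75 pin [([195.0, 219.1], 0.6)]
t 22.7 F [-3.000e-04 -4.010e-02  3.904e-01] ft [0.8 0.2 0.7]
```

View pics/c7.png

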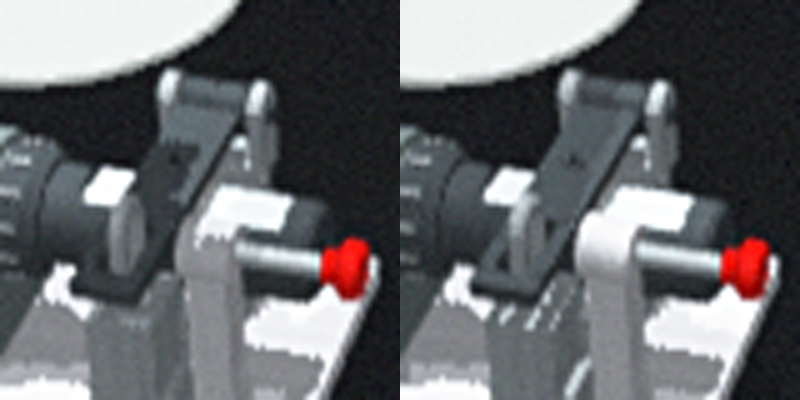

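>>> play_rows:
  series:
    - [[0,-0.04,0,0,0,0,0],[0,-0.08,0,0,0,0,0],[0,-0.126,0,0,0,0,0],[0,-0.126,-0.03,0,0,0,0],[0,-0.126,-0.06,0,0,0,0],[0,-0.126,-0.09,0,0,0,0],[0,-0.126,-0.119,0,0,0,0],[0,-0.126,-0.119,0,0,0,0]]

```text
t: 23.5
position: [0.511, 0.0805, 0.2675]
eef_rot: [-0.005, 0.542, 0.841, -0.003]
ft_force: [-0.3, 0.1, -0.4]
finger_gap: -0.0
finger_force: 0.0
```

```bash
python3 -c "
from h import *
a=strap('s18.png')
r=[ray(n,ctrl.pinpoint('pin_knob',n)[0]['position']) for n in ('scene',)]; print(r)
print(ctrl.pinpoint('pin_knob','scene'),proj('scene',F2W(np.load('p.npy'),(-52,-129,109))))
cv2.imwrite('pics/c8.png',cv2.resize(a[120:270,150:350],None,fx=3,fy=3)[:,:,::-1])
p=np.load('p.npy')
for s in (0,.03,.1): print(s,proj('scene',F2W(p,[(50-r*np.cos(s)+4*np.sin(s),y,99+r*np.sin(s)+4*np.cos(s)) for r,y in((129,-27),(129,-53),(50,-40))])).round(1).tolist())
"
```

```text
flow [[215.0, 189.0, -1.399999976158142, -4.599999904632568], [204.0, 204.0, 0.6000000238418579, -0.4000000059604645], [213.0, 196.0, -0.20000000298023224, 3.4000000953674316], [218.0, 192.0, 2.0, -4.099999904632568], [210.0, 197.0, 0.10000000149011612, 3.5999999046325684], [225.0, 180.0, 0.10000000149011612, 1.899999976158142], [213.0, 201.0, 0.4000000059604645, 4.800000190734863]]
diff 34.26 pin [([191.2, 214.3], 0.6)]
t 23.6 F [-0.0523 -0.1548  0.2729] ft [0.7 0.8 0.5]
[(array([-0.01560559, -0.35340963,  0.66117241]), array([ 0.58552903,  0.52052085, -0.62146102]))]
[{'position': [202.7, 261.2], 'score': 0.72}] [[204.33375908 262.49495414]]
0 [[207.2, 202.9], [209.5, 216.7], [182.7, 224.7]]
0.03 [[205.4, 202.7], [207.8, 216.6], [182.0, 224.7]]
0.1 [[201.1, 202.4], [203.5, 216.3], [180.4, 224.6]]
```

View pics/c8.png

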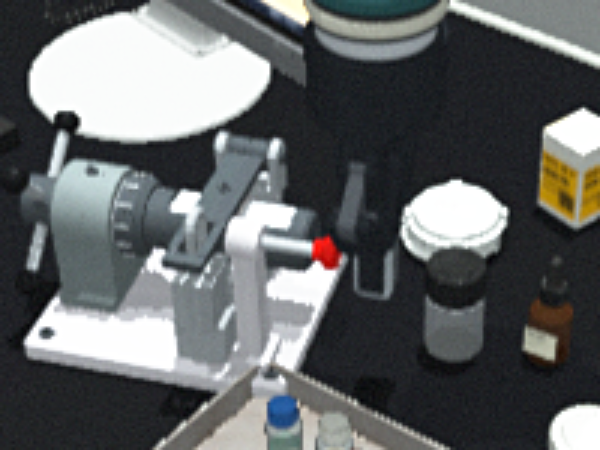

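>>> play_rows:
  series:
    - [[-0.002,0.005,0,0,0,0,0],[-0.0045,0.01,0,0,0,0,0],[-0.006,0.0135,0,0,0,0,0],[-0.008,0.0175,0,0,0,0,0],[-0.0095,0.021,0,0,0,0,0],[-0.0115,0.025,0,0,0,0,0],[-0.0115,0.025,0,0,0,0,0],[-0.0115,0.025,0,0,0,0,0]]

```text
t: 24.5
position: [0.5011, 0.106, 0.2728]
eef_rot: [-0.001, 0.542, 0.841, -0.0]
ft_force: [0.2, 0.1, 0.3]
finger_gap: 0.0002
finger_force: 0.0
```

>>> play_rows:
  series:
    - [[-0.001,0.002,0,0,0,0,0],[-0.002,0.004,0,0,0,0,0],[-0.0025,0.006,0,0,0,0,0],[-0.0035,0.008,0,0,0,0,0],[-0.0045,0.01,0,0,0,0,0],[-0.0045,0.01,0,0,0,0,0],[-0.0045,0.01,0,0,0,0,0],[-0.0045,0.01,0,0,0,0,0]]

```text
t: 25.3
position: [0.4971, 0.1148, 0.2728]
eef_rot: [0.001, 0.542, 0.84, -0.001]
ft_force: [0.7, -5.2, -1.5]
finger_gap: -0.0001
finger_force: 2.6
```

```bash
python3 -c "
from h import *
a=strap('s19.png')
print(ctrl.pinpoint('pin_knob','scene'))
p=np.load('p.npy')
for y in(-129,-122,-110,-94): print(y,proj('scene',F2W(p,(-52,y,109))))
cv2.imwrite('pics/c9.png',cv2.resize(a[150:230,190:290],None,fx=6,fy=6,interpolation=cv2.INTER_CUBIC)[:,:,::-1])
"
```

```text
flow [[215.0, 189.0, -1.399999976158142, -4.599999904632568], [204.0, 204.0, 0.699999988079071, -0.4000000059604645], [213.0, 196.0, -0.10000000149011612, 3.5], [218.0, 192.0, 2.0999999046325684, -3.200000047683716], [210.0, 197.0, 0.10000000149011612, 4.099999904632568], [225.0, 180.0, 0.10000000149011612, 1.899999976158142], [213.0, 201.0, 0.30000001192092896, 5.199999809265137]]
diff 36.86 pin [([193.4, 216.2], 0.68)]
t 25.4 F [-0.0526 -0.1172  0.2729] ft [ 1.5 -5.2 -0.4]
[{'position': [201.2, 250.3], 'score': 0.61}]
-129 [[204.33375908 262.49495414]]
-122 [[203.7127491  258.67262307]]
-110 [[202.65294482 252.14950284]]
-94 [[201.24919561 243.5093934 ]]
```

View pics/c9.png

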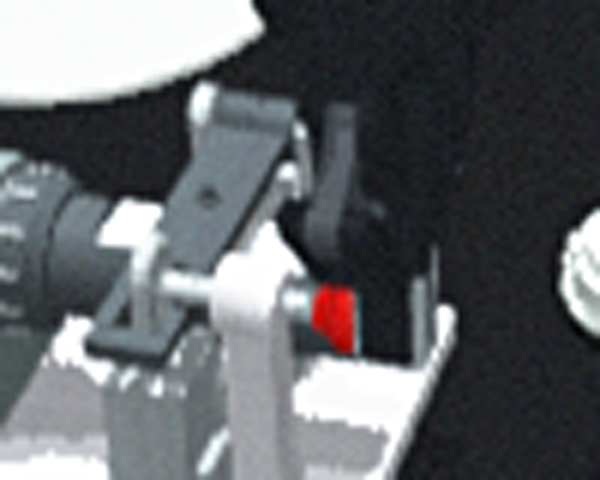

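>>> play_rows:
  series:
    - [[-0.001,0.002,0,0,0,0,0],[-0.002,0.004,0,0,0,0,0],[-0.0025,0.006,0,0,0,0,0],[-0.0035,0.008,0,0,0,0,0],[-0.0045,0.01,0,0,0,0,0],[-0.0055,0.012,0,0,0,0,0],[-0.0055,0.012,0,0,0,0,0],[-0.0055,0.012,0,0,0,0,0]]

```text
t: 26.25
position: [0.4917, 0.1266, 0.2728]
eef_rot: [0.001, 0.542, 0.84, -0.001]
ft_force: [2.4, -6.2, -1.8]
finger_gap: 0.0
finger_force: 3.1
```

>>> play_rows:
  series:
    - [[-0.0005,0.001,0,0,0,0,0],[-0.001,0.002,0,0,0,0,0],[-0.0014,0.003,0,0,0,0,0],[-0.0014,0.003,0,0,0,0,0],[-0.0014,0.003,0,0,0,0,0],[-0.0014,0.003,0,0,0,0,0],[-0.0014,0.003,0,0,0,0,0],[-0.0014,0.003,0,0,0,0,0]]

```text
t: 27.05
position: [0.4911, 0.1277, 0.273]
eef_rot: [0.004, 0.542, 0.84, -0.003]
ft_force: [5.2, -13.3, -1.9]
finger_gap: -0.0002
finger_force: 7.0
```

>>> play_rows:
  series:
    - [[0.004,-0.01,0,0,0,0,0],[0.012,-0.027,0,0,0,0,0],[0.016,-0.036,0,0,0,0,0],[0.016,-0.036,0.04,0,0,0,0],[0.016,-0.036,0.08,0,0,0,0],[0.016,-0.036,0.12,0,0,0,0],[0.016,-0.036,0.15,0,0,0,0],[0.016,-0.036,0.15,0,0,0,0]]

```text
t: 27.85
position: [0.5064, 0.095, 0.4294]
eef_rot: [0.004, 0.541, 0.841, 0.004]
ft_force: [0.8, 0.1, 0.5]
finger_gap: 0.0003
finger_force: 0.0
```

```bash
python3 -c "
from h import *
a=strap('s20.png')
print(ctrl.pinpoint('pin_knob','scene'))
cv2.imwrite('pics/c10.png',cv2.resize(a[140:260,180:340],None,fx=5,fy=5,interpolation=cv2.INTER_CUBIC)[:,:,::-1])
"
```

```text
flow [[215.0, 189.0, -2.0999999046325684, -4.5], [204.0, 204.0, -1.5, 3.0], [213.0, 196.0, -3.200000047683716, 1.2000000476837158], [218.0, 192.0, 0.800000011920929, -4.300000190734863], [210.0, 197.0, -3.9000000953674316, 1.100000023841858], [225.0, 180.0, 0.10000000149011612, 1.899999976158142], [213.0, 201.0, 0.30000001192092896, 4.900000095367432]]
diff 27.34 pin [([193.3, 216.4], 0.63)]
t 27.95 F [-0.0527 -0.139   0.4238] ft [-0.4  0.1 -0.3]
[{'position': [198.6, 244.6], 'score': 0.7}]
```

View pics/c10.png

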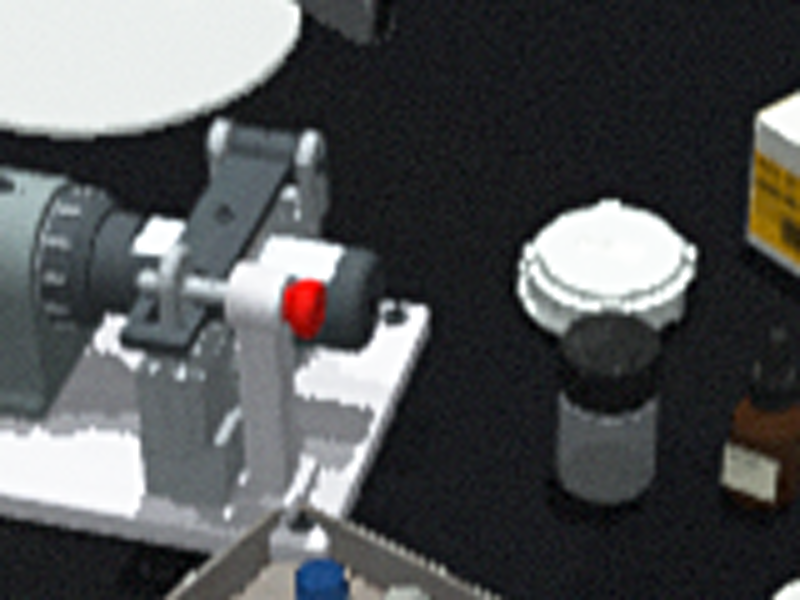

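```bash
python3 -c "
from cell import ctrl
print(ctrl.finish_job())"
```

```text
the job is handed in; nothing more can be done
None
```

The job is handed in, with about 28 s of the 72 s used: the flat faces up with the strap pressed down on it, and the red-headed pin is through the staple. The pin stopped firmly at what I measured as full travel, and the robot was clear and touching nothing. No verdict was returned.

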